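Screw the egg collar onto the candling lamp

TASK

Fit the brass egg collar to the candling lamp: lift it out of the green rack by its neck, set it upright on the start of the lamp's threaded spout and let go. Then take it by the knurled skirt, not by the neck with its soft rubber egg seat, and screw it clockwise, letting go and taking it afresh as often as needed, until after most of a turn it comes home on the lamp's gasket and goes tight; snug is enough, do not force it. Leave it there, and do not disturb the other collar, the egg cups or the scoop.

Things in the scene. Friction and masses are not known exactly. Their poses are not given: they have to be found in the camera images.
- collar: Loose brass egg collar, 0.16 to 0.26 kg, 56 mm high, standing in a well of the rack. Knurled skirt 56 mm across and 32 mm high, open below (bore 49 mm; three thread lugs, 17 mm long, reach in to 40 mm across, 3.5 mm above the rim), a 4 mm top plate, then the neck. Origin: centre of the bottom rim; z up along its axis, any yaw; it can be set on the spout at any yaw.
- lugs (a point): Point on the collar's axis at its lugs' height, 3.5 mm above the bottom rim. Set on the spout, the lugs rest on the ridges' starts with the rim 11 to 19 mm above the shoulder, 0.6 to 1.05 turns from home. It turns easily (under 0.25 N m) until the rim meets the gasket, then stiffens within a few degrees (over 0.5 N m); fingers gripping with 30 to 60 N then slip on the skirt without harm.
- neck: The collar's neck, fixed to it: a brass tube 38 mm in outer diameter, 29 mm bore, from 36 to 56 mm above the collar's bottom rim; its top 7 mm are the black rubber egg seat. The origin and axes are the collar's (centre of the bottom rim).
- lamp: Fixed candling lamp: squat black steel housing 180 x 150 mm, 70 mm high, with a bright threaded steel spout on its top and a red push button (40 mm across, 18 mm high) beside it. Origin on the table under the spout's axis, z up. In this frame the housing spans x -110 to +70 mm, y -75 to +75 mm; the button is at x = -78 mm, y = 0.
- shoulder (a point): Point on the spout's axis at the top of the black rubber gasket, where the collar's bottom rim comes to rest: 91 mm over the table, 21 mm over the housing; axes as the lamp's. The gasket is 53 mm across and 3 mm thick, on a black column 47 mm across and 18 mm high.
- spout_top (a point): Centre of the spout's top end, 30 mm above the shoulder. Core 37 mm across, narrowing to 30 mm over the top 6 mm; three thread ridges, 45 mm across, start 11 mm below the top. Right-hand three-start thread: turned clockwise seen from above the collar goes down 18 mm a turn; play about 1.2 mm along the axis, 1.5 mm sideways.
- rack: Fixed green painted block 100 x 200 mm, 36 mm high, with two round wells 62 mm across and 30 mm deep, centred 50 mm either side of its middle along its own y. The origin is under its middle, on the table. A collar stands in each well with its bottom rim 6 mm above the table, its skirt sunk but for 2 mm and its neck free.
- spare: The other collar, loose, aluminium with a blue egg seat, same shape and size (origin at the centre of its bottom rim), in the rack's other well, 100 mm from the brass one. To be left there.
- eggcup_a: Pale brown ceramic egg cup holding an egg, loose, 51 mm across, 60 mm high (90 mm with the egg), beyond the work. Origin under its foot.
- eggcup_b: Pale brown ceramic egg cup, empty, loose, 51 mm across, 60 mm high, beyond the work. Origin under its foot.
- scoop: Small galvanised tin scoop, loose, 200 x 72 mm, 40 mm high, beyond the work. Origin under the trough's back, handle along its -x.

How it is judged:
By the outcome, as a careful person would: the job done as asked, in the order asked, and still so for the second after the job is handed in, with the robot touching nothing.
It also fails if it takes over 70 s, if anything falls off the work surface, if the arm or the gripper's body presses on something with over 40 N, if the wrist force passes 120 N, or if a joint passes its speed limit or range.

ROBOT

A 7-joint arm with a two-finger parallel gripper is mounted at the origin on the work surface. World frame = base frame: x ahead of the robot, y to its left, z up, the work surface at z = 0. Lengths are in m, angles in rad, forces in N, time in s.
With the tool pointing down it reaches from about 0.4 to 0.9 m from the base axis. Payload 5.5 kg.
Tool frame: the origin (TCP) lies at the very end of the fingers, on their centre line; the grasp point (between the pads) lies 19 mm behind it; z points along the fingers, y is the line along which they close (so a half turn about z gives the same grasp; the last joint's range is limited). The gripper opens to 92 mm and grips with 3 to 60 N. Pads are 19 mm wide; open, the fingers measure 130 mm over their backs; the gripper's body (75 mm by 190 mm) begins 47 mm behind the grasp point.
Start: joints at [1.52, 0.501, -0.427, 1.55, 0.221, 1.138, -0.21], TCP at [0.201, -0.618, 0.227] pointing down, gripper open.
Joint ranges: [-2.88, 2.88], [-0.31, 2.03], [-1.54, 1.56], [0.2, 2.42], [-1.41, 4.55], [0.19, 2.02], [-2.57, 2.57]. Speed limits (rad/s): [2.57, 2.57, 3.14, 3.14, 3.14, 3.14, 3.14].

INTERFACE

Orientations are given as a unit quaternion [x, y, z, w].
In Python, from workcell import arm gives the robot as it stands.
- The arm moves only by the tool send_rows, never from a script. Its argument "commands" is a list of rows, each a list of 7 numbers: the turn, a rotation vector about the tool's x, y, z in rad, then the shift along the tool's x, y, z in m, then the opening, from 0 (shut) to 1 (fully open). A call has exactly 5 rows; each row shifts and turns the commanded pose from where the row before left it, along the tool's axes as they then stand; what a row does not reach is not made up. A row lasts 1/12 s, in which the tool goes at most 41.7 mm and 7.16 degrees, less where a joint would pass 70% of its speed; a pose out of reach is approached as far as the arm can. A call with a gripper value outside its range is refused whole. The fingers move at their own pace and stop on an object; the grip force is fixed at half the most. Time passes only in rows, so rows that do not move let the fingers close, or fill a call up. It gives the time, the measured TCP pose, the force, the opening and the grip force at its end, in the units of the state.
- arm.state(): the state, without advancing time (a new reading comes with each control period).
- arm.capture(name): name is "side" or "top" or "wrist"; returns a dict with "img" (420x560x3 uint8, red, green, blue), "range_z" (420x560 float32, m along the optical axis (not along the pixel's ray), 0 where there is no reading), "fx", "fy", "cx", "cy" (pixels), "distortion" ([k1, k2, p1, p2, k3] as OpenCV has them; the pictures are not rectified), "R" (3x3) and "t" (3): a world point X has camera coordinates R X + t; the wrist camera has in their place "tool_from_camera" (4x4, takes a point from camera to tool coordinates, whose origin is the TCP and whose axes are the flange's). Camera axes: x right, y down, z forward; pixel columns grow to the right and rows downward; lengths in m; the calibration is good to about 2 mm. A picture is of the moment at which its call begins: read the wrist's pose just before it.
- arm.job_done(): hands the job in; it is judged then, once.
The state is a dict: "t": time; "joints": joint angles; "qvel": joint speeds; "effort": joint torques, N m; "ee_pos": TCP position; "eef_rot": TCP orientation; "contact_force": force on the tool from outside, world axes, zero at the start; "torque": the same for the moment, N m; "width": finger opening in m; "finger_force": force on a finger pad.
Only numpy, scipy, OpenCV 4.12 (cv2) and the standard library are available. Lean on these libraries where they do the work, as an engineer would, in place of code of your own. Each camera call takes 0.05 s, during which the arm holds its last target. There are 200 camera calls.

## Working session

There is one attempt and no reset: what is moved stays moved. The work goes in short steps, Python scripts to look and compute and a tool call to move; the robot and the scene stay as the last step left them, time stands still between calls to the robot, and variables do not carry over. Pictures are saved under pics/ and viewed, at most 10 in all, crops included, and the job is handed in when it is done.

Besides the shell and the picture viewer there is one more tool, called after "Call:" as a command line: name --pt "numbers of a row" for each row, then --argument value for the rest. send_rows: Moves the arm, as the interface text tells. Its arguments: {"type":"object","properties":{"commands":{"type":"array"}},"required":["commands"]}

```bash
mkdir -p pics; python3 - <<'E'
from workcell import arm
import cv2,numpy as np,pickle
print(arm.state())
for n in ("top","side"):
    c=arm.capture(n); pickle.dump(c,open(n+".pkl","wb"))
    cv2.imwrite(f"pics/{n}0.png",cv2.cvtColor(c["img"],cv2.COLOR_RGB2BGR))
    print(n,c["fx"],c["fy"],c["cx"],c["cy"],c["distortion"],c["R"],c["t"])
E
```

```text
{'t': 0.0, 'joints': array([ 1.52016766,  0.50182735, -0.42677041,  1.55144831,  0.22080627,
        1.13829863, -0.21030438]), 'qvel': array([-4.23496403e-04,  1.49524213e-03, -2.79460545e-04,  1.28158138e-03,
       -5.54577663e-05,  5.01817316e-04,  1.42206702e-03]), 'effort': array([-2.72084108e-04, -5.66582537e+01, -5.81638947e+00, -2.79109097e+01,
       -6.86732330e-02,  3.08561185e-02,  2.09184514e-04]), 'ee_pos': array([ 0.20038419, -0.61760689,  0.22569008]), 'eef_rot': array([ 9.87711029e-01,  1.56288181e-01, -1.27752891e-04, -9.54659599e-04]), 'contact_force': array([ 0.33316826, -0.70940492, -0.70003252]), 'torque': array([0.02710794, 0.06019141, 0.03503783]), 'finger_force': 0.0, 'width': 0.09171879512076204}
top 492.8909221898187 492.8909221898187 280.7909396507689 204.7231992034648 [0.02304295 0.         0.         0.         0.        ] [[ 0.02019262 -0.99972498  0.0119258 ]
 [-0.99213617 -0.02151021 -0.12330095]
 [ 0.12352356 -0.00934224 -0.99229766]] [0.0068808  0.63820256 0.99528636]
side 428.31672715223476 428.31672715223476 287.14104889012805 211.81853332133912 [-0.09547992  0.          0.          0.          0.        ] [[-0.92237591 -0.38616909 -0.00980327]
 [-0.25975796  0.63882319 -0.7241759 ]
 [ 0.2859169  -0.66541593 -0.68954562]] [0.56903898 0.20751445 0.73187819]
```

View pics/top0.png

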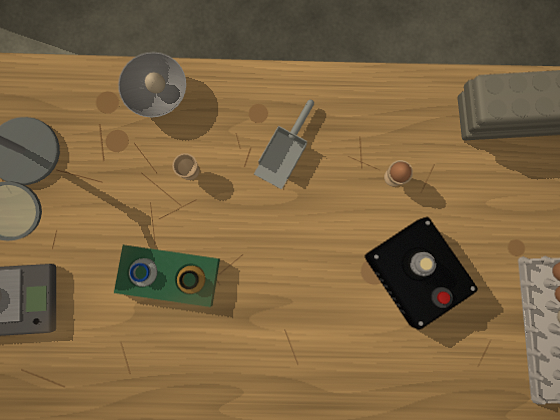

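View pics/side0.png

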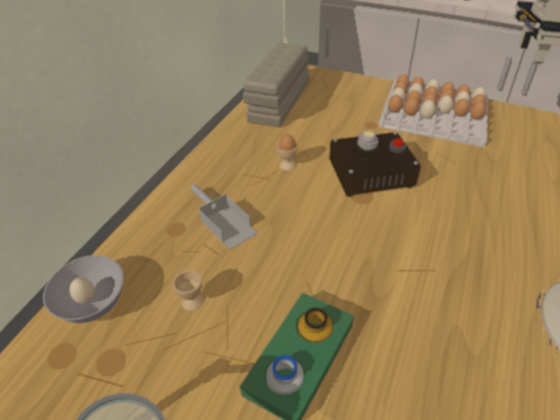

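The top view shows the brass collar at about (190,279), the spare at (141,272), the spout at (424,263) and the button at (443,297). The side view has the brass collar at (316,322) and the spout at (368,140). Next I'll measure them with range data.

```bash
cat > h.py <<'E'
import numpy as np,cv2,pickle
def cloud(c,R=None,t=None):
    K=np.array([[c["fx"],0,c["cx"]],[0,c["fy"],c["cy"]],[0,0,1]])
    v,u=np.mgrid[:420,:560]
    p=cv2.undistortPoints(np.stack([u,v],-1).reshape(-1,1,2).astype(float),K,np.array(c["distortion"])).reshape(-1,2)
    z=c["range_z"].reshape(-1,1)
    P=np.hstack([p*z,z]); 
    if R is None: R,t=c["R"],c["t"]
    X=(P-t)@R
    X[z[:,0]==0]=np.nan
    return X.reshape(420,560,3)
def ray(c,u,v,z):
    K=np.array([[c["fx"],0,c["cx"]],[0,c["fy"],c["cy"]],[0,0,1]])
    p=cv2.undistortPoints(np.array([[[u,v]]],float),K,np.array(c["distortion"])).ravel()
    d=c["R"].T@np.r_[p,1]; o=-c["R"].T@c["t"]
    return o+d*(z-o[2])/d[2]
E
python3 - <<'E'
from h import *
c=pickle.load(open("top.pkl","rb")); X=cloud(c)
s=pickle.load(open("side.pkl","rb")); S=cloud(s)
def show(n,A,u,v,r,lo,hi):
    q=A[v-r:v+r,u-r:u+r].reshape(-1,3); q=q[(q[:,2]>lo)&(q[:,2]<hi)]
    (cx,cy),rad=cv2.minEnclosingCircle(q[:,:2].astype(np.float32))
    print(n,len(q),np.median(q,0).round(4),(q[:,:2].min(0)+q[:,:2].max(0))/2,"circ",cx,cy,rad, "zpct",np.percentile(q[:,2],[5,50,95]))
show("neck",X,190,279,16,.054,.072); show("neck s",S,316,322,20,.054,.075)
show("spare",X,141,272,16,.054,.072)
show("spout",X,424,263,20,.11,.135); show("spout s",S,368,140,20,.11,.135)
show("button",X,443,297,14,.08,.1)
print(X[263,424],X[272,141],X[300,420],X[279,200],ray(c,190,279,.062),ray(c,424,263,.121),ray(s,316,322,.062),ray(s,368,137,.121))
def crop(c,u,v,r=30): return cv2.resize(c["img"][v-r:v+r,u-r:u+r,::-1],(390,390),interpolation=cv2.INTER_CUBIC)
cv2.imwrite("pics/crop1.png",np.hstack([crop(c,190,279),crop(c,424,263)]))
E
```

```text
neck 151 [0.4806 0.2035 0.0616] [0.48082606 0.20333213] circ 0.48036497831344604 0.20351077616214752 0.018986059352755547 zpct [0.0571561  0.06161284 0.06499915]
neck s 205 [0.4812 0.2035 0.0586] [0.48003482 0.20536283] circ 0.48140856623649597 0.2052784413099289 0.019840620458126068 zpct [0.05491677 0.05857618 0.06113279]
spare 154 [0.4929 0.3038 0.0617] [0.49290792 0.30190598] circ 0.4928004741668701 0.30235499143600464 0.019443903118371964 zpct [0.05640998 0.06174763 0.0647526 ]
spout 333 [ 0.5216 -0.2549  0.1211] [ 0.5228145  -0.25926284] circ 0.5217862129211426 -0.2579198181629181 0.022618070244789124 zpct [0.11111665 0.12107582 0.12466808]
spout s 148 [ 0.5207 -0.2487  0.1181] [ 0.52179839 -0.25092426] circ 0.5216541290283203 -0.2526658773422241 0.018784038722515106 zpct [0.11123437 0.11809562 0.1209091 ]
button 331 [ 0.4563 -0.2983  0.0846] [ 0.45658795 -0.30062556] circ 0.45639118552207947 -0.30052584409713745 0.02048797346651554 zpct [0.08107427 0.08462369 0.0947114 ]
[ 0.52170781 -0.25387985  0.12240901] [0.49201694 0.31276268 0.00798797] [ 0.44922572 -0.25957708  0.07276329] [0.4806356  0.18279323 0.04143756] [0.48085256 0.19974473 0.062     ] [ 0.52172513 -0.2543035   0.121     ] [0.47592464 0.21542779 0.062     ] [ 0.51903766 -0.23983314  0.121     ]
```

View pics/crop1.png

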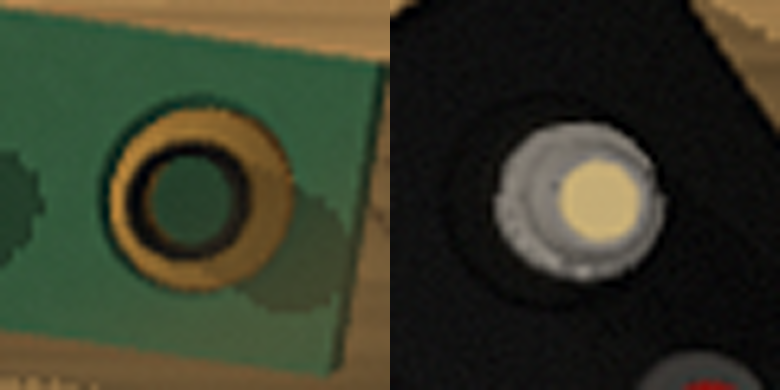

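The crop shows the brass seat centred near full-frame (189,280) and the spout's lamp disc near (426,264). I'll go over the lamp first and take a close wrist view of the spout.

Call:
send_rows --pt "0 0 0 0.0277 -0.0162 -0.004 1" --pt "0 0 0 0.0277 -0.0162 -0.004 1" --pt "0 0 0 0.0277 -0.0162 -0.004 1" --pt "0 0 0 0.0277 -0.0162 -0.004 1" --pt "0 0 0 0.0277 -0.0162 -0.004 1"

```text
t: 0.52
ee_pos: [0.308, -0.4969, 0.2464]
eef_rot: [0.988, 0.156, -0.0, -0.0]
contact_force: [0.1, -0.7, -0.1]
width: 0.0918
finger_force: 0.0
```

Call:
send_rows --pt "0 0 0 0.0277 -0.0162 -0.002 1" --pt "0 0 0 0.0277 -0.0162 -0.002 1" --pt "0 0 0 0.0277 -0.0162 -0.002 1" --pt "0 0 0 0.0277 -0.0162 -0.002 1" --pt "0 0 0 0.0277 -0.0162 -0.002 1"

```text
t: 0.93
ee_pos: [0.4146, -0.3772, 0.2565]
eef_rot: [0.988, 0.156, -0.0, -0.0]
contact_force: [0.7, -0.4, 0.1]
width: 0.0919
finger_force: 0.0
```

Call:
send_rows --pt "0 0 0 0.0277 -0.0162 0 1" --pt "0 0 0 0.0277 -0.0162 0 1" --pt "0 0 0 0.0277 -0.0162 0 1" --pt "0 0 0 0.0277 -0.0162 0 1" --pt "0 0 0 0 0 0 1"

```text
t: 1.35
ee_pos: [0.5042, -0.275, 0.257]
eef_rot: [0.987, 0.161, 0.002, -0.002]
contact_force: [0.3, 1.2, 1.0]
width: 0.0918
finger_force: 0.0
```

```bash
cat >> h.py <<'E'
from scipy.spatial.transform import Rotation as Ro
def wrist(arm,name):
    s=arm.state(); c=arm.capture("wrist")
    T=np.eye(4); T[:3,:3]=Ro.from_quat(s["eef_rot"]).as_matrix(); T[:3,3]=s["ee_pos"]
    W=T@np.array(c["tool_from_camera"]); c["R"]=W[:3,:3].T; c["t"]=-c["R"]@W[:3,3]
    pickle.dump(c,open(name+".pkl","wb")); cv2.imwrite(f"pics/{name}.png",c["img"][...,::-1])
    return c,s
def fmt(s):
    print("t",round(s["t"],2),"q",s["joints"].round(2),"pos",s["ee_pos"].round(4),"rot",s["eef_rot"].round(4),"F",s["contact_force"].round(1),"T",s["torque"].round(2),"w",round(s["width"],4),round(s["finger_force"],1))
E
python3 - <<'E'
from h import *
from workcell import arm
c,s=wrist(arm,"w1"); fmt(s); print(c["tool_from_camera"],c["fx"])
E
```

```text
t 1.35 q [ 0.94  0.36 -0.62  1.71  0.22  1.14 -0.98] pos [ 0.5042 -0.275   0.257 ] rot [ 0.9869  0.1612  0.0019 -0.0017] F [0.3 1.2 1. ] T [ 0.08 -0.05 -0.01] w 0.0918 0.0
[[-1.54887412e-04 -9.65077506e-01 -2.61964470e-01  6.96668992e-02]
 [ 9.99999986e-01 -1.34479605e-04 -9.58304309e-05  7.41376456e-04]
 [ 5.72549148e-05 -2.61964481e-01  9.65077514e-01 -1.58595975e-01]
 [ 0.00000000e+00  0.00000000e+00  0.00000000e+00  1.00000000e+00]] 312.69568713964145
```

View pics/w1.png

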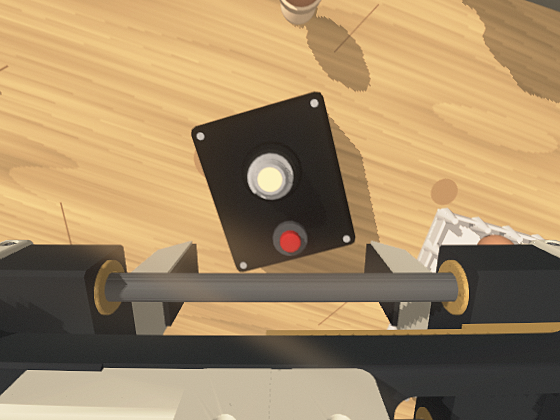

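The wrist view shows the spout disc at about (269,179) and the button at (290,242).

```bash
python3 - <<'E'
from h import *
c=pickle.load(open("w1.pkl","rb")); X=cloud(c)
print(ray(c,269,179,.121),X[179,269],ray(c,290,242,.088))
q=X[150:205,240:300].reshape(-1,3)
for lo,hi in((.118,.13),(.114,.118),(.085,.096)):
    k=q[(q[:,2]>lo)&(q[:,2]<hi)]; 
    if len(k): print(lo,len(k),cv2.minEnclosingCircle(k[:,:2].astype(np.float32)),np.median(k,0))
g=cv2.medianBlur(c["img"][140:215,230:310].max(2),3)
for th in(60,90,150,215):
    m=(g>th).astype(np.uint8); cs,_=cv2.findContours(m,0,1); k=max(cs,key=cv2.contourArea); (u,v),r=cv2.minEnclosingCircle(k); u+=230;v+=140; print(th,cv2.contourArea(k),u,v,r,ray(c,u,v,.121),ray(c,u,v,.110))
E
```

```text
[ 0.52152747 -0.25756625  0.121     ] [ 0.52167723 -0.25755566  0.12191129] [ 0.45626308 -0.30198962  0.088     ]
0.118 962 ((0.5219323635101318, -0.2568075954914093), 0.017488624900579453) [ 0.5225213  -0.2570227   0.12180482]
0.114 179 ((0.5216759443283081, -0.25732922554016113), 0.018729591742157936) [ 0.52644209 -0.25568925  0.11663177]
0.085 362 ((0.5214961171150208, -0.2571142613887787), 0.026628201827406883) [ 0.53567017 -0.25738702  0.09170028]
60 1706.0 270.08771896362305 176.03508758544922 24.125688552856445 [ 0.52455078 -0.25766862  0.121     ] [ 0.52285587 -0.25780029  0.11      ]
90 1650.0 270.0 176.0405387878418 23.576919555664062 [ 0.52451937 -0.25759137  0.121     ] [ 0.52282329 -0.25772016  0.11      ]
150 1276.0 269.54999923706055 176.0999984741211 23.022098541259766 [ 0.52432965 -0.25720437  0.121     ] [ 0.52262649 -0.25731872  0.11      ]
215 473.5 269.3273811340332 179.03571319580078 12.835185050964355 [ 0.52159398 -0.25787185  0.121     ] [ 0.51978878 -0.25801111  0.11      ]
```

Call:
send_rows --pt "0 0 0 0.013 -0.026 0 1" --pt "0 0 0 0.013 -0.026 0 1" --pt "0 0 0 0.013 -0.026 0 1" --pt "0 0 0 0.013 -0.026 0 1" --pt "0 0 0 0.013 -0.026 0 1"

```text
t: 1.82
ee_pos: [0.5204, -0.1393, 0.2564]
eef_rot: [0.988, 0.155, -0.001, 0.0]
contact_force: [0.1, -0.3, 0.6]
width: 0.0915
finger_force: 0.0
```

Call:
send_rows --pt "0 0 0.1 0.009 -0.029 0.002 1" --pt "0 0 0.1 0.007 -0.029 0.002 1" --pt "0 0 0.1 0.004 -0.029 0.002 1" --pt "0 0 0.1 0.001 -0.029 0.002 1" --pt "0 0 0.1 -0.002 -0.029 0.002 1"

```text
t: 2.23
ee_pos: [0.5228, 0.0081, 0.2464]
eef_rot: [0.995, -0.096, -0.0, 0.0]
contact_force: [0.6, 0.3, -0.1]
width: 0.0921
finger_force: 0.0
```

```bash
python3 - <<'E'
from h import *
from workcell import arm
fmt(arm.state())
E
```

```text
t 2.23 q [ 0.49  0.28 -0.66  1.84  0.2   1.09 -2.01] pos [0.5228 0.0081 0.2464] rot [ 9.953e-01 -9.640e-02 -3.000e-04  4.000e-04] F [ 0.6  0.3 -0.1] T [ 0.08 -0.03 -0.03] w 0.0921 0.0
```

Call:
send_rows --pt "0 0 -0.105 0.001 -0.013 0.003 1" --pt "0 0 -0.105 0.001 -0.013 0.003 1" --pt "0 0 -0.105 0.001 -0.013 0.003 1" --pt "0 0 -0.105 0.001 -0.013 0.003 1" --pt "0 0 -0.105 0.001 -0.013 0.003 1"

```text
t: 2.65
ee_pos: [0.5267, 0.0719, 0.2312]
eef_rot: [0.985, 0.17, -0.0, 0.0]
contact_force: [0.4, -0.1, -0.4]
width: 0.0916
finger_force: 0.0
```

Call:
send_rows --pt "0 0 -0.105 0.004 -0.013 0.004 1" --pt "0 0 -0.105 0.004 -0.013 0.004 1" --pt "0 0 -0.105 0.004 -0.013 0.004 1" --pt "0 0 -0.105 0.004 -0.013 0.004 1" --pt "0 0 -0.105 0.004 -0.013 0.004 1"

```text
t: 3.07
ee_pos: [0.5101, 0.137, 0.2111]
eef_rot: [0.907, 0.42, -0.0, 0.0]
contact_force: [0.6, -0.1, -0.7]
width: 0.0923
finger_force: 0.0
```

Call:
send_rows --pt "0 0 -0.105 0.01 -0.009 0.004 1" --pt "0 0 -0.105 0.01 -0.009 0.004 1" --pt "0 0 -0.105 0.01 -0.009 0.004 1" --pt "0 0 -0.105 0.01 -0.009 0.004 1" --pt "0 0 0 0 0 0 1"

```text
t: 3.48
ee_pos: [0.4988, 0.1918, 0.1948]
eef_rot: [0.799, 0.601, -0.001, -0.001]
contact_force: [-0.3, 0.1, 0.8]
width: 0.0917
finger_force: 0.0
```

```bash
cat >> h.py <<'E'
def to(s,p):
    return Ro.from_quat(s["eef_rot"]).as_matrix().T@(np.array(p)-s["ee_pos"])
E
python3 - <<'E'
from h import *
from workcell import arm
c,s=wrist(arm,"w2"); fmt(s); X=cloud(c)
q=X.reshape(-1,3); k=q[(np.hypot(q[:,0]-.4805,q[:,1]-.2035)<.03)]
for lo,hi in((.055,.072),(.058,.065),(.036,.05)):
    a=k[(k[:,2]>lo)&(k[:,2]<hi)]; print(len(a),cv2.minEnclosingCircle(a[:,:2].astype(np.float32)),np.median(a,0))
print(to(s,[.4805,.2035,.045]))
E
```

```text
t 3.48 q [ 0.35  0.47 -0.98  1.86  0.45  1.05 -1.08] pos [0.4988 0.1918 0.1948] rot [ 7.991e-01  6.011e-01 -7.000e-04 -9.000e-04] F [-0.3  0.1  0.8] T [ 0.02 -0.06 -0.02] w 0.0917 0.0
647 ((0.48030510544776917, 0.2029723972082138), 0.01919517293572426) [0.48012268 0.20329346 0.06149579]
603 ((0.48044702410697937, 0.20287470519542694), 0.01918463408946991) [0.47978738 0.20276769 0.06163127]
1105 ((0.4793614447116852, 0.20292186737060547), 0.028957346454262733) [0.48567474 0.2113043  0.0400241 ]
[ 0.00620207 -0.02046379  0.14983737]
```

View pics/w2.png

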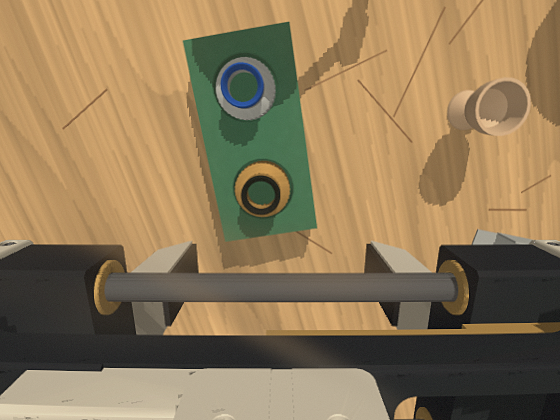

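The wrist view confirms the brass collar at about (262,193), with the neck centre at (0.4803, 0.2029). Next I descend on its neck.

Call:
send_rows --pt "0 0 0 0.002 -0.007 0.01 1" --pt "0 0 0 0.002 -0.007 0.02 1" --pt "0 0 0 0.002 -0.0065 0.02 1" --pt "0 0 0 0 0 0.02 1" --pt "0 0 0 0 0 0.02 1"

```text
t: 3.95
ee_pos: [0.4822, 0.2006, 0.1045]
eef_rot: [0.802, 0.597, -0.0, 0.001]
contact_force: [0.5, -0.0, 0.3]
width: 0.0916
finger_force: 0.0
```

Call:
send_rows --pt "0 0 0 0 0 0.01 1" --pt "0 0 0 0 0 0.01 1" --pt "0 0 0 0 0 0 1" --pt "0 0 0 0 0 0 1" --pt "0 0 0 0 0 0 1"

```text
t: 4.37
ee_pos: [0.483, 0.2023, 0.0865]
eef_rot: [0.801, 0.598, 0.001, 0.0]
contact_force: [-0.4, -0.3, 1.1]
width: 0.0917
finger_force: 0.0
```

```bash
python3 - <<'E'
from h import *
from workcell import arm
s=arm.state(); fmt(s); print(to(s,[.4803,.2029,.046]))
E
```

```text
t 4.37 q [ 0.23  0.6  -0.86  1.97  0.6   0.85 -1.25] pos [0.483  0.2023 0.0865] rot [8.012e-01 5.984e-01 7.000e-04 2.000e-04] F [-0.4 -0.3  1.1] T [-0.01 -0.1  -0.01] w 0.0917 0.0
[-0.00026847 -0.00281309  0.04053985]
```

Call:
send_rows --pt "0 0 0 0 -0.0028 0.012 1" --pt "0 0 0 0 0 0.012 1" --pt "0 0 0 0 0 0.01 1" --pt "0 0 0 0 0 0.0065 1" --pt "0 0 0 0 0 0 1"

```text
t: 4.78
ee_pos: [0.4783, 0.2023, 0.0433]
eef_rot: [0.801, 0.599, -0.002, -0.001]
contact_force: [0.4, -0.0, 0.7]
width: 0.0916
finger_force: 0.0
```

Call:
send_rows --pt "0 0 0 0 0 0 0.3" --pt "0 0 0 0 0 0 0.2" --pt "0 0 0 0 0 0 0.2" --pt "0 0 0 0 0 0 0.2" --pt "0 0 0 0 0 0 0.2"

```text
t: 5.2
ee_pos: [0.48, 0.2029, 0.0456]
eef_rot: [0.801, 0.599, 0.0, 0.0]
contact_force: [0.5, 0.8, 0.6]
width: 0.063
finger_force: 0.0
```

Call:
send_rows --pt "0 0 0 0 0 0 0.2" --pt "0 0 0 0 0 0 0.2" --pt "0 0 0 0 0 0 0.2" --pt "0 0 0 0 0 0 0.2" --pt "0 0 0 0 0 0 0.2"

```text
t: 5.62
ee_pos: [0.4799, 0.2028, 0.0453]
eef_rot: [0.801, 0.599, 0.0, 0.0]
contact_force: [0.3, -0.6, 1.2]
width: 0.0374
finger_force: 30.0
```

```bash
python3 - <<'E'
from h import *
from workcell import arm
s=arm.state(); fmt(s)
E
```

```text
t 5.62 q [ 0.18  0.65 -0.8   1.99  0.67  0.78 -1.3 ] pos [0.4799 0.2028 0.0453] rot [8.010e-01 5.986e-01 2.000e-04 1.000e-04] F [ 0.3 -0.6  1.2] T [-0.07 -0.15  0.04] w 0.0374 30.0
```

Call:
send_rows --pt "0 0 0 0 0 -0.008 0.2" --pt "0 0 0 0 0 -0.015 0.2" --pt "0 0 0 0 0 -0.02 0.2" --pt "0 0 0 0 0 -0.025 0.2" --pt "0 0 0 0 0 -0.03 0.2"

```text
t: 6.03
ee_pos: [0.478, 0.2023, 0.1433]
eef_rot: [0.801, 0.599, -0.002, -0.001]
contact_force: [1.2, -0.7, -2.0]
width: 0.0377
finger_force: 30.0
```

Call:
send_rows --pt "0 0 0 0 0 -0.03 0.2" --pt "0 0 0 0 0 -0.03 0.2" --pt "0 0 0 -0.008 0.003 -0.01 0.2" --pt "0 0 0 -0.016 0.006 0 0.2" --pt "0 0 0 -0.022 0.009 0 0.2"

```text
t: 6.45
ee_pos: [0.4835, 0.1555, 0.2148]
eef_rot: [0.8, 0.6, 0.001, 0.0]
contact_force: [-0.2, -0.7, -2.8]
width: 0.0373
finger_force: 30.0
```

Call:
send_rows --pt "0 0 0 -0.026 0.0105 0 0.2" --pt "0 0 0 -0.026 0.0105 0 0.2" --pt "0 0 0 -0.026 0.0105 0 0.2" --pt "0 0 0 -0.026 0.0105 0 0.2" --pt "0 0 0 -0.026 0.0105 0 0.2"

```text
t: 6.87
ee_pos: [0.4966, 0.013, 0.2134]
eef_rot: [0.801, 0.599, -0.0, -0.0]
contact_force: [0.4, -0.1, -3.3]
width: 0.0378
finger_force: 30.0
```

Call:
send_rows --pt "0 0 0 -0.026 0.0105 0 0.2" --pt "0 0 0 -0.026 0.0105 0 0.2" --pt "0 0 0 -0.026 0.0105 0 0.2" --pt "0 0 0 -0.026 0.0105 0 0.2" --pt "0 0 0 -0.026 0.0105 0 0.2"

```text
t: 7.28
ee_pos: [0.5103, -0.1265, 0.2134]
eef_rot: [0.801, 0.599, -0.0, -0.0]
contact_force: [0.8, -0.0, -2.3]
width: 0.0375
finger_force: 30.0
```

Call:
send_rows --pt "0 0 -0.1 0 0 0 0.2" --pt "0 0 -0.1 0 0 0 0.2" --pt "0 0 -0.1 0 0 0 0.2" --pt "0 0 -0.1 0 0 0 0.2" --pt "0 0 -0.1 0 0 0 0.2"

```text
t: 7.7
ee_pos: [0.5103, -0.1252, 0.2133]
eef_rot: [0.626, 0.78, -0.0, -0.0]
contact_force: [0.5, 0.5, -2.8]
width: 0.0373
finger_force: 30.0
```

```bash
python3 - <<'E'
from h import *
from workcell import arm
s=arm.state(); fmt(s); print(to(s,[.5217,-.2574,.2]))
E
```

```text
t 7.7 q [ 1.04  0.46 -1.07  1.86  0.46  1.09  0.01] pos [ 0.5103 -0.1252  0.2133] rot [ 6.259e-01  7.799e-01 -2.000e-04 -5.000e-04] F [ 0.5  0.5 -2.8] T [-0.03 -0.1   0.04] w 0.0373 30.0
[-0.13156823 -0.01747274  0.01325834]
```

Call:
send_rows --pt "0 0 0 -0.022 -0.003 0.001 0.2" --pt "0 0 0 -0.032 -0.004 0.001 0.2" --pt "0 0 0 -0.032 -0.004 0.001 0.2" --pt "0 0 0 -0.03 -0.004 0 0.2" --pt "0 0 0 -0.0155 -0.0025 0 0.2"

```text
t: 8.12
ee_pos: [0.5207, -0.2623, 0.2098]
eef_rot: [0.63, 0.777, -0.001, -0.0]
contact_force: [-0.1, -2.2, -1.9]
width: 0.0375
finger_force: 30.0
```

Call:
send_rows --pt "0 0 -0.1 0 0 0 0.2" --pt "0 0 -0.1 0 0 0 0.2" --pt "0 0 -0.1 0 0 0 0.2" --pt "0 0 -0.1 0 0 0 0.2" --pt "0 0 -0.1 0 0 0 0.2"

```text
t: 8.53
ee_pos: [0.5213, -0.2567, 0.2104]
eef_rot: [0.413, 0.911, 0.0, -0.0]
contact_force: [0.8, 0.2, -1.9]
width: 0.0378
finger_force: 30.0
```

Call:
send_rows --pt "0 0 -0.1 0 0 0 0.2" --pt "0 0 -0.1 0 0 0 0.2" --pt "0 0 -0.1 0 0 0 0.2" --pt "0 0 -0.1 0 0 0 0.2" --pt "0 0 -0.1 0 0 0 0.2"

```text
t: 8.95
ee_pos: [0.5213, -0.2568, 0.2104]
eef_rot: [0.175, 0.985, 0.0, -0.0]
contact_force: [0.5, 0.8, -2.6]
width: 0.0374
finger_force: 30.0
```

```bash
python3 - <<'E'
from h import *
from workcell import arm
s=arm.state(); fmt(s); print(to(s,[.5217,-.2574,.2]))
E
```

```text
t 8.95 q [ 1.26  0.69 -1.23  1.73  0.69  1.23  1.08] pos [ 0.5213 -0.2568  0.2104] rot [ 1.751e-01  9.846e-01  2.000e-04 -4.000e-04] F [ 0.5  0.8 -2.6] T [ 0.06 -0.2   0.06] w 0.0374 30.0
[-0.00061921 -0.00037971  0.01036515]
```

Call:
send_rows --pt "0 0 -0.1 0 0 0 0.2" --pt "0 0 -0.1 0 0 0 0.2" --pt "0 0 -0.1 0 0 0 0.2" --pt "0 0 -0.1 0 0 0 0.2" --pt "0 0 -0.1 0 0 0 0.2"

```text
t: 9.37
ee_pos: [0.5212, -0.257, 0.2104]
eef_rot: [-0.074, 0.997, 0.0, -0.0]
contact_force: [-0.4, 0.6, -2.0]
width: 0.0372
finger_force: 30.0
```

Call:
send_rows --pt "0 0 -0.1 0 0 0 0.2" --pt "0 0 -0.1 0 0 0 0.2" --pt "0 0 -0.1 0 0 0 0.2" --pt "0 0 -0.1 0 0 0 0.2" --pt "0 0 -0.1 0 0 0.01 0.2"

```text
t: 9.78
ee_pos: [0.5224, -0.2571, 0.202]
eef_rot: [-0.318, 0.948, -0.001, 0.001]
contact_force: [0.1, 0.3, -2.9]
width: 0.0378
finger_force: 30.0
```

Call:
send_rows --pt "0 0 -0.1 0 0 0.01 0.2" --pt "0 0 0 0 0 0.01 0.2" --pt "0 0 0 0 0 0 0.2" --pt "0 0 0 0 0 0 0.2" --pt "0 0 0 0 0 0 0.2"

```text
t: 10.2
ee_pos: [0.5218, -0.2574, 0.1807]
eef_rot: [-0.362, 0.932, -0.0, 0.0]
contact_force: [-0.6, 0.3, -1.0]
width: 0.0381
finger_force: 30.0
```

```bash
python3 - <<'E'
from h import *
from workcell import arm
c,s=wrist(arm,"w3"); fmt(s); print(to(s,[.5217,-.2574,.170]))
d=arm.capture("side"); 
X=cloud(c); q=X.reshape(-1,3)
k=q[(np.hypot(q[:,0]-.5217,q[:,1]+.2574)<.035)]
for lo in np.arange(.1,.22,.01):
    a=k[(k[:,2]>lo)&(k[:,2]<lo+.01)]; 
    if len(a)>5: print(round(lo,3),len(a),cv2.minEnclosingCircle(a[:,:2].astype(np.float32)))
cv2.imwrite("pics/m3.png",np.hstack([cv2.resize(c["img"],(400,300))[...,::-1],cv2.resize(d["img"][60:210,268:468,::-1],(400,300))]))
E
```

```text
t 10.2 q [ 1.31  0.88 -1.4   1.75  0.9   1.33  2.02] pos [ 0.5218 -0.2574  0.1807] rot [-3.619e-01  9.322e-01 -1.000e-04  1.000e-04] F [-0.6  0.3 -1. ] T [ 0.15 -0.11  0.  ] w 0.0381 30.0
[7.66329920e-05 1.22342035e-04 1.07192016e-02]
0.1 38 ((0.5227168798446655, -0.2577855587005615), 0.023024095222353935)
0.11 50 ((0.5359854102134705, -0.24625638127326965), 0.010332055389881134)
0.12 84 ((0.5317550897598267, -0.24883025884628296), 0.008285211399197578)
0.14 382 ((0.5186537504196167, -0.2610994577407837), 0.027515383437275887)
0.15 292 ((0.5185381770133972, -0.2612883448600769), 0.02755860798060894)
0.16 351 ((0.5167907476425171, -0.26310497522354126), 0.028129758313298225)
0.17 2216 ((0.5156367421150208, -0.26382067799568176), 0.02753104269504547)
0.18 651 ((0.5139188170433044, -0.26558923721313477), 0.03105976991355419)
0.19 1821 ((0.5133497714996338, -0.2652307152748108), 0.033093832433223724)
0.2 570 ((0.5135629177093506, -0.2654942572116852), 0.032510485500097275)
0.21 497 ((0.5134813785552979, -0.26560312509536743), 0.030556434765458107)
```

View pics/m3.png

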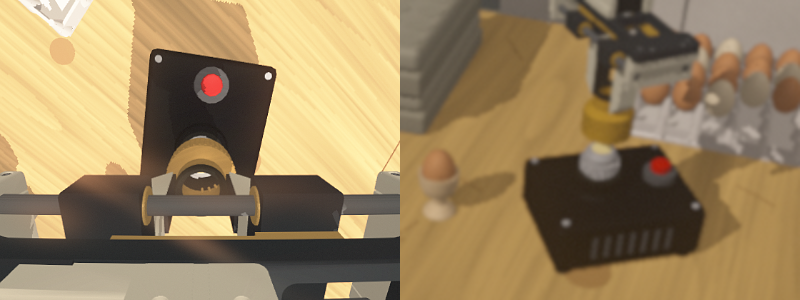

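Left half: the collar hangs upright in the fingers over the spout. Right half (side view): it sits directly above the spout. I'll lower it gently.

Call:
send_rows --pt "0 0 0 0 0 0.006 0.2" --pt "0 0 0 0 0 0.006 0.2" --pt "0 0 0 0 0 0.006 0.2" --pt "0 0 0 0 0 0.004 0.2" --pt "0 0 0 0 0 0.003 0.2"

```text
t: 10.72
ee_pos: [0.5213, -0.2576, 0.1543]
eef_rot: [-0.363, 0.932, 0.0, -0.0]
contact_force: [-0.6, 0.5, -2.5]
width: 0.0375
finger_force: 30.0
```

Call:
send_rows --pt "0 0 0 0 0 0.002 0.2" --pt "0 0 0 0 0 0.002 0.2" --pt "0 0 0 0 0 0 0.2" --pt "0 0 0 0 0 0 0.2" --pt "0 0 0 0 0 0 0.2"

```text
t: 11.13
ee_pos: [0.5219, -0.2573, 0.1513]
eef_rot: [-0.363, 0.932, 0.0, 0.0]
contact_force: [0.5, 1.7, -3.5]
width: 0.0375
finger_force: 30.0
```

Call:
send_rows --pt "0 0 0 0 0 0.001 0.2" --pt "0 0 0 0 0 0.001 0.2" --pt "0 0 0 0 0 0.001 0.2" --pt "0 0 0 0 0 0 0.2" --pt "0 0 0 0 0 0 0.2"

```text
t: 11.55
ee_pos: [0.5219, -0.2575, 0.1482]
eef_rot: [-0.363, 0.932, -0.0, 0.0]
contact_force: [1.2, 1.0, -2.2]
width: 0.0376
finger_force: 30.0
```

```bash
python3 - <<'E'
from h import *
from workcell import arm
fmt(arm.state())
E
```

```text
t 11.55 q [ 1.3   0.91 -1.37  1.78  0.94  1.28  2.  ] pos [ 0.5219 -0.2575  0.1482] rot [-3.627e-01  9.319e-01 -0.000e+00  3.000e-04] F [ 1.2  1.  -2.2] T [ 0.51 -0.53  0.  ] w 0.0376 30.0
```

Call:
send_rows --pt "0 0 0 0 0 0.001 0.2" --pt "0 0 0 0 0 0.001 0.2" --pt "0 0 0 0 0 0.001 0.2" --pt "0 0 0 0 0 0 0.2" --pt "0 0 0 0 0 0 0.2"

```text
t: 11.97
ee_pos: [0.5217, -0.2575, 0.1451]
eef_rot: [-0.363, 0.932, 0.0, 0.0]
contact_force: [1.0, 1.9, -2.4]
width: 0.0376
finger_force: 30.0
```

```bash
python3 - <<'E'
from h import *
from workcell import arm
fmt(arm.state())
E
```

```text
t 11.97 q [ 1.3   0.92 -1.36  1.78  0.95  1.28  2.  ] pos [ 0.5217 -0.2575  0.1451] rot [-3.627e-01  9.319e-01  1.000e-04  1.000e-04] F [ 1.   1.9 -2.4] T [ 0.55 -0.62  0.  ] w 0.0376 30.0
```

Call:
send_rows --pt "0 0 0 0 0 0.001 0.2" --pt "0 0 0 0 0 0.001 0.2" --pt "0 0 0 0 0 0.001 0.2" --pt "0 0 0 0 0 0 0.2" --pt "0 0 0 0 0 0 0.2"

```text
t: 12.38
ee_pos: [0.522, -0.2574, 0.1425]
eef_rot: [-0.363, 0.932, -0.0, 0.0]
contact_force: [1.6, 2.5, 1.2]
width: 0.0378
finger_force: 30.0
```

```bash
python3 - <<'E'
from h import *
from workcell import arm
fmt(arm.state())
E
```

```text
t 12.38 q [ 1.3   0.92 -1.36  1.78  0.95  1.27  1.99] pos [ 0.522  -0.2574  0.1425] rot [-3.628e-01  9.319e-01 -1.000e-04  3.000e-04] F [1.6 2.5 1.2] T [ 0.75 -0.53 -0.03] w 0.0378 30.0
```

Contact with the thread starts, rim about 12 mm above the shoulder. I'll let go.

Call:
send_rows --pt "0 0 0 0 0 0 0.5" --pt "0 0 0 0 0 0 0.7" --pt "0 0 0 0 0 0 1" --pt "0 0 0 0 0 0 1" --pt "0 0 0 0 0 0 1"

```text
t: 12.8
ee_pos: [0.5214, -0.2581, 0.1421]
eef_rot: [-0.362, 0.932, -0.0, -0.0]
contact_force: [-0.4, -0.0, -0.7]
width: 0.0665
finger_force: 0.0
```

Call:
send_rows --pt "0 0 0 0 0 0 1" --pt "0 0 0 0 0 0 1" --pt "0 0 0 0 0 0 1" --pt "0 0 0 0 0 0 1" --pt "0 0 0 0 0 0 1"

```text
t: 13.22
ee_pos: [0.5217, -0.2577, 0.1422]
eef_rot: [-0.363, 0.932, -0.0, -0.0]
contact_force: [-0.8, 0.1, 0.2]
width: 0.0917
finger_force: 0.0
```

```bash
cat >> h.py <<'E'
def collar(X):
    q=X.reshape(-1,3); k=q[(np.hypot(q[:,0]-.5217,q[:,1]+.2574)<.027)]
    a=k[(k[:,2]>.14)&(k[:,2]<.18)]; print("neck top",len(a),np.percentile(a[:,2],[50,80,90,95]).round(4),cv2.minEnclosingCircle(a[:,:2].astype(np.float32)))
E
python3 - <<'E'
from h import *
from workcell import arm
c,s=wrist(arm,"w4"); fmt(s); d=arm.capture("side"); e=arm.capture("top")
for x in(c,d,e): collar(cloud(x))
cv2.imwrite("pics/m4.png",np.hstack([cv2.resize(c["img"],(400,300))[...,::-1],cv2.resize(d["img"][60:210,268:468,::-1],(400,300))]))
E
```

```text
t 13.22 q [ 1.3   0.92 -1.36  1.78  0.95  1.27  1.99] pos [ 0.5217 -0.2577  0.1422] rot [-0.3627  0.9319 -0.     -0.    ] F [-0.8  0.1  0.2] T [ 0.2  -0.12 -0.01] w 0.0917 0.0
neck top 1944 [0.1565 0.1592 0.1597 0.16  ] ((0.5200880169868469, -0.25993460416793823), 0.02122250385582447)
neck top 215 [0.1504 0.1554 0.1567 0.1575] ((0.5201590061187744, -0.25599050521850586), 0.02109978161752224)
neck top 96 [0.1478 0.159  0.1606 0.1613] ((0.5202100872993469, -0.2583827078342438), 0.023964164778590202)
```

View pics/m4.png

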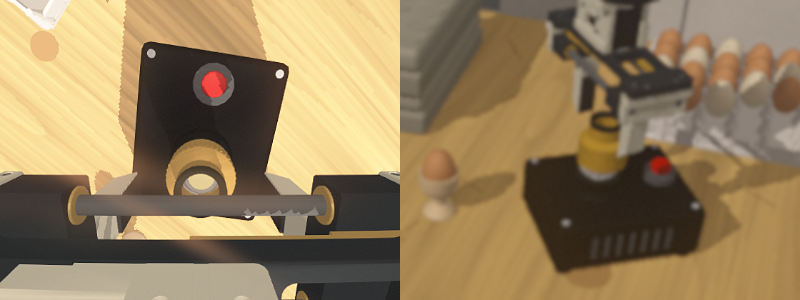

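After release the collar stands upright on the spout, with the neck top at about 0.160 m, so the rim is about 12.5 mm above the shoulder. The next step is lowering to the skirt.

Call:
send_rows --pt "0 0 0 0 0 0.008 1" --pt "0 0 0 0 0 0.01 1" --pt "0 0 0 0 0 0.01 1" --pt "0 0 0 0 0 0.006 1" --pt "0 0 0 0 0 0 1"

```text
t: 13.78
ee_pos: [0.5204, -0.2574, 0.1059]
eef_rot: [-0.363, 0.932, 0.001, -0.001]
contact_force: [-0.9, 0.2, 0.7]
width: 0.0916
finger_force: 0.0
```

Call:
send_rows --pt "0 0 0 0 0 0 0.6" --pt "0 0 0 0 0 0 0.5" --pt "0 0 0 0 0 0 0.4" --pt "0 0 0 0 0 0 0.4" --pt "0 0 0 0 0 0 0.4"

```text
t: 14.2
ee_pos: [0.5219, -0.2577, 0.1086]
eef_rot: [-0.363, 0.932, -0.0, 0.0]
contact_force: [0.2, -0.6, 0.5]
width: 0.0633
finger_force: 0.0
```

Call:
send_rows --pt "0 0 0 0 0 0 0.4" --pt "0 0 0 0 0 0 0.4" --pt "0 0 0 0 0 0 0.4" --pt "0 0 0 0 0 0 0.4" --pt "0 0 0 0 0 0 0.4"

```text
t: 14.62
ee_pos: [0.5219, -0.2577, 0.1085]
eef_rot: [-0.363, 0.932, -0.0, 0.0]
contact_force: [0.3, -0.4, 2.2]
width: 0.0559
finger_force: 30.0
```

```bash
python3 - <<'E'
from h import *
from workcell import arm
fmt(arm.state())
E
```

```text
t 14.62 q [ 1.28  0.95 -1.32  1.81  0.99  1.23  1.97] pos [ 0.5219 -0.2577  0.1085] rot [-3.626e-01  9.319e-01 -2.000e-04  2.000e-04] F [ 0.3 -0.4  2.2] T [ 0.1  -0.1  -0.02] w 0.0559 30.0
```

Call:
send_rows --pt "0 0 0.1 0 0 0.0003 0.4" --pt "0 0 0.1 0 0 0.0003 0.4" --pt "0 0 0.1 0 0 0.0003 0.4" --pt "0 0 0.1 0 0 0.0003 0.4" --pt "0 0 0.1 0 0 0.0003 0.4"

```text
t: 15.03
ee_pos: [0.5218, -0.2579, 0.107]
eef_rot: [-0.118, 0.993, -0.0, 0.0]
contact_force: [-1.2, -0.0, 2.8]
width: 0.0558
finger_force: 30.0
```

```bash
python3 - <<'E'
from h import *
from workcell import arm
fmt(arm.state())
E
```

```text
t 15.03 q [ 1.25  0.89 -1.24  1.81  0.93  1.17  1.51] pos [ 0.5218 -0.2579  0.107 ] rot [-1.184e-01  9.930e-01 -2.000e-04  1.000e-04] F [-1.2 -0.   2.8] T [0.11 0.05 0.08] w 0.0558 30.0
```

Call:
send_rows --pt "0 0 0.1 0 0 0.0003 0.4" --pt "0 0 0.1 0 0 0.0003 0.4" --pt "0 0 0.1 0 0 0.0003 0.4" --pt "0 0 0.1 0 0 0.0003 0.4" --pt "0 0 0.1 0 0 0.0003 0.4"

```text
t: 15.45
ee_pos: [0.5215, -0.2578, 0.1055]
eef_rot: [0.131, 0.991, -0.0, -0.0]
contact_force: [-1.5, -0.5, 4.5]
width: 0.056
finger_force: 30.0
```

Call:
send_rows --pt "0 0 0.1 0 0 0.0003 0.4" --pt "0 0 0.1 0 0 0.0003 0.4" --pt "0 0 0.1 0 0 0.0003 0.4" --pt "0 0 0.1 0 0 0.0003 0.4" --pt "0 0 0.1 0 0 0.0003 0.4"

```text
t: 15.87
ee_pos: [0.5211, -0.2575, 0.104]
eef_rot: [0.372, 0.928, -0.0, -0.001]
contact_force: [-3.3, 0.2, 3.8]
width: 0.0558
finger_force: 30.0
```

```bash
python3 - <<'E'
from h import *
from workcell import arm
fmt(arm.state())
E
```

```text
t 15.87 q [ 1.16  0.76 -1.05  1.81  0.77  1.04  0.61] pos [ 0.5211 -0.2575  0.104 ] rot [ 3.720e-01  9.282e-01 -4.000e-04 -6.000e-04] F [-3.3  0.2  3.8] T [0.22 0.59 0.1 ] w 0.0558 30.0
```

Call:
send_rows --pt "0 0 0.1 0 0 0.0003 0.4" --pt "0 0 0.1 0 0 0.0003 0.4" --pt "0 0 0.1 0 0 0.0003 0.4" --pt "0 0 0.1 0 0 0.0003 0.4" --pt "0 0 0.1 0 0 0.0003 0.4"

```text
t: 16.28
ee_pos: [0.521, -0.257, 0.1026]
eef_rot: [0.59, 0.807, -0.0, -0.001]
contact_force: [-3.5, 1.8, 5.8]
width: 0.0555
finger_force: 30.0
```

Call:
send_rows --pt "0 0 0.1 0 0 0.0003 0.4" --pt "0 0 0.1 0 0 0.0003 0.4" --pt "0 0 0.1 0 0 0.0003 0.4" --pt "0 0 0.1 0 0 0.0003 0.4" --pt "0 0 0.1 0 0 0.0003 0.4"

```text
t: 16.7
ee_pos: [0.5213, -0.2572, 0.1011]
eef_rot: [0.771, 0.636, -0.0, -0.0]
contact_force: [-2.1, -0.1, 4.6]
width: 0.0554
finger_force: 30.0
```

```bash
python3 - <<'E'
from h import *
from workcell import arm
fmt(arm.state())
E
```

```text
t 16.7 q [ 1.04  0.66 -0.84  1.82  0.6   0.94 -0.26] pos [ 0.5213 -0.2572  0.1011] rot [ 7.714e-01  6.364e-01 -4.000e-04 -2.000e-04] F [-2.1 -0.1  4.6] T [0.01 0.49 0.16] w 0.0554 30.0
```

Call:
send_rows --pt "0 0 0.1 0 0 0.0003 0.4" --pt "0 0 0.1 0 0 0.0003 0.4" --pt "0 0 0.1 0 0 0.0003 0.4" --pt "0 0 0.1 0 0 0.0003 0.4" --pt "0 0 0.1 0 0 0.0003 0.4"

```text
t: 17.12
ee_pos: [0.5207, -0.2582, 0.0999]
eef_rot: [0.905, 0.426, -0.001, 0.0]
contact_force: [-5.2, 0.2, 8.6]
width: 0.0556
finger_force: 30.0
```

Call:
send_rows --pt "0 0 0.1 0 0 0.0002 0.4" --pt "0 0 0.1 0 0 0.0003 0.4" --pt "0 0 0.1 0 0 0.0002 0.4" --pt "0 0 0.1 0 0 0.0003 0.4" --pt "0 0 0.1 0 0 0.0002 0.4"

```text
t: 17.53
ee_pos: [0.5206, -0.2574, 0.0984]
eef_rot: [0.982, 0.189, -0.001, -0.0]
contact_force: [-5.2, -0.3, 6.8]
width: 0.0558
finger_force: 30.0
```

```bash
python3 - <<'E'
from h import *
from workcell import arm
fmt(arm.state())
E
```

```text
t 17.53 q [ 0.88  0.58 -0.61  1.82  0.43  0.87 -1.13] pos [ 0.5206 -0.2574  0.0984] rot [ 9.821e-01  1.885e-01 -1.100e-03 -1.000e-04] F [-5.2 -0.3  6.8] T [0.16 1.14 0.17] w 0.0558 30.0
```

Call:
send_rows --pt "0 0 0.08 0 0 0.0002 0.4" --pt "0 0 0.08 0 0 0.0002 0.4" --pt "0 0 0.08 0 0 0.0002 0.4" --pt "0 0 0.08 0 0 0.0002 0.4" --pt "0 0 0.08 0 0 0.0002 0.4"

```text
t: 17.95
ee_pos: [0.5206, -0.2573, 0.0971]
eef_rot: [1.0, -0.01, -0.001, -0.0]
contact_force: [-5.1, 0.4, 5.2]
width: 0.0555
finger_force: 30.0
```

```bash
python3 - <<'E'
from h import *
from workcell import arm
fmt(arm.state())
E
```

```text
t 17.95 q [ 0.81  0.56 -0.52  1.83  0.36  0.85 -1.47] pos [ 0.5206 -0.2573  0.0971] rot [ 1.0e+00 -9.8e-03 -1.1e-03 -1.0e-04] F [-5.1  0.4  5.2] T [0.22 0.93 0.16] w 0.0555 30.0
```

Call:
send_rows --pt "0 0 0.05 0 0 0.0002 0.4" --pt "0 0 0.05 0 0 0.0001 0.4" --pt "0 0 0.05 0 0 0.0002 0.4" --pt "0 0 0.05 0 0 0.0001 0.4" --pt "0 0 0.05 0 0 0.0001 0.4"

```text
t: 18.37
ee_pos: [0.5209, -0.2566, 0.0965]
eef_rot: [0.991, -0.134, -0.001, -0.0]
contact_force: [-3.8, 2.2, 6.3]
width: 0.0557
finger_force: 30.0
```

```bash
python3 - <<'E'
from h import *
from workcell import arm
fmt(arm.state())
E
```

```text
t 18.37 q [ 0.77  0.55 -0.46  1.83  0.32  0.84 -1.69] pos [ 0.5209 -0.2566  0.0965] rot [ 9.910e-01 -1.335e-01 -9.000e-04 -4.000e-04] F [-3.8  2.2  6.3] T [0.7  0.52 0.09] w 0.0557 30.0
```

Call:
send_rows --pt "0 0 0.05 0 0 0.0001 0.4" --pt "0 0 0.05 0 0 0.0002 0.4" --pt "0 0 0.05 0 0 0.0001 0.4" --pt "0 0 0.05 0 0 0.0001 0.4" --pt "0 0 0.05 0 0 0.0002 0.4"

```text
t: 18.78
ee_pos: [0.522, -0.2561, 0.0964]
eef_rot: [0.967, -0.256, -0.0, -0.001]
contact_force: [-1.9, 3.9, 8.7]
width: 0.0559
finger_force: 30.0
```

```bash
python3 - <<'E'
from h import *
from workcell import arm
fmt(arm.state())
E
```

```text
t 18.78 q [ 0.72  0.54 -0.4   1.83  0.28  0.83 -1.9 ] pos [ 0.522  -0.2561  0.0964] rot [ 9.668e-01 -2.557e-01 -1.000e-04 -5.000e-04] F [-1.9  3.9  8.7] T [0.91 0.37 0.11] w 0.0559 30.0
```

Call:
send_rows --pt "0 0 0.05 0 0 0.0001 0.4" --pt "0 0 0.05 0 0 0.0002 0.4" --pt "0 0 0.05 0 0 0.0001 0.4" --pt "0 0 0.05 0 0 0.0001 0.4" --pt "0 0 0.05 0 0 0.0002 0.4"

```text
t: 19.2
ee_pos: [0.5229, -0.2563, 0.0963]
eef_rot: [0.927, -0.374, 0.001, -0.001]
contact_force: [-2.0, 2.6, 11.2]
width: 0.0558
finger_force: 30.0
```

```bash
python3 - <<'E'
from h import *
from workcell import arm
c,s=wrist(arm,"w5"); fmt(s)
for x in(c,arm.capture("side")): collar(cloud(x))
E
```

```text
t 19.2 q [ 0.68  0.53 -0.34  1.83  0.23  0.82 -2.12] pos [ 0.5229 -0.2563  0.0963] rot [ 9.274e-01 -3.741e-01  7.000e-04 -6.000e-04] F [-2.   2.6 11.2] T [0.93 0.21 0.16] w 0.0558 30.0
neck top 1918 [0.146  0.1477 0.1786 0.1795] ((0.5228777527809143, -0.2632156312465668), 0.02442854642868042)
neck top 60 [0.1432 0.1452 0.1455 0.1458] ((0.5183407664299011, -0.2576802968978882), 0.024538973346352577)
```

Call:
send_rows --pt "0 0 0.05 0 0 0 0.4" --pt "0 0 0.05 0 0 0 0.4" --pt "0 0 0.05 0 0 0 0.4" --pt "0 0 0.05 0 0 0 0.4" --pt "0 0 0.05 0 0 0 0.4"

```text
t: 19.72
ee_pos: [0.5225, -0.2569, 0.0962]
eef_rot: [0.874, -0.486, 0.001, -0.0]
contact_force: [-3.7, 1.4, 8.9]
width: 0.0558
finger_force: 30.0
```

```bash
python3 - <<'E'
from h import *
from workcell import arm
s=arm.state(); fmt(s); print(s["effort"].round(2))
E
```

```text
t 19.72 q [ 0.63  0.52 -0.29  1.83  0.19  0.81 -2.34] pos [ 0.5225 -0.2569  0.0962] rot [ 8.737e-01 -4.865e-01  7.000e-04 -2.000e-04] F [-3.7  1.4  8.9] T [0.63 0.25 0.71] w 0.0558 30.0
[ 1.250e+00 -4.860e+01 -2.770e+00 -2.159e+01  1.300e-01 -9.200e-01
  3.000e-02]
```

Call:
send_rows --pt "0 0 0.03 0 0 0 0.4" --pt "0 0 0 0 0 0 0.4" --pt "0 0 0 0 0 0 0.4" --pt "0 0 0 0 0 0 0.4" --pt "0 0 0 0 0 0 0.4"

```text
t: 20.13
ee_pos: [0.5225, -0.257, 0.0962]
eef_rot: [0.867, -0.499, 0.001, -0.0]
contact_force: [-2.8, 1.0, 9.5]
width: 0.0558
finger_force: 30.0
```

```bash
python3 - <<'E'
from h import *
from workcell import arm
s=arm.state(); fmt(s)
E
```

```text
t 20.13 q [ 0.63  0.52 -0.28  1.83  0.19  0.81 -2.36] pos [ 0.5225 -0.257   0.0962] rot [ 8.666e-01 -4.990e-01  6.000e-04 -3.000e-04] F [-2.8  1.   9.5] T [0.72 0.14 0.21] w 0.0558 30.0
```

The torque peaked at 0.71 and then relaxed to 0.21. I'll regrasp and check for tightness.

Call:
send_rows --pt "0 0 0 0 0 0 0.7" --pt "0 0 0 0 0 0 0.9" --pt "0 0 0 0 0 0 0.9" --pt "0 0 0 0 0 0 0.9" --pt "0 0 0 0 0 0 0.9"

```text
t: 20.55
ee_pos: [0.5215, -0.2576, 0.0946]
eef_rot: [0.866, -0.5, -0.0, -0.0]
contact_force: [0.1, -0.0, -0.2]
width: 0.0815
finger_force: 0.0
```

Call:
send_rows --pt "0 0 -0.1 0 0 0 0.9" --pt "0 0 -0.1 0 0 0 0.9" --pt "0 0 -0.1 0 0 0 0.9" --pt "0 0 -0.1 0 0 0 0.9" --pt "0 0 -0.1 0 0 0 0.9"

```text
t: 20.97
ee_pos: [0.5216, -0.2576, 0.0947]
eef_rot: [0.964, -0.267, -0.0, -0.0]
contact_force: [0.7, -0.8, -1.1]
width: 0.0826
finger_force: 0.0
```

Call:
send_rows --pt "0 0 -0.1 0 0 0 0.9" --pt "0 0 -0.1 0 0 0 0.9" --pt "0 0 -0.1 0 0 0 0.9" --pt "0 0 -0.1 0 0 0 0.9" --pt "0 0 0 0 0 0 0.9"

```text
t: 21.38
ee_pos: [0.5215, -0.2577, 0.0946]
eef_rot: [0.997, -0.071, -0.0, -0.0]
contact_force: [-0.2, 0.4, -0.6]
width: 0.0827
finger_force: 0.0
```

```bash
python3 - <<'E'
from h import *
from workcell import arm
c,s=wrist(arm,"w6"); fmt(s); print(to(s,[.5217,-.2574,.097]))
d=arm.capture("side")
for x in(c,d,arm.capture("top")): collar(cloud(x))
cv2.imwrite("pics/m6.png",np.hstack([cv2.resize(c["img"],(400,300))[...,::-1],cv2.resize(d["img"][85:175,308:428,::-1],(400,300))]))
E
```

```text
t 21.38 q [ 0.79  0.56 -0.49  1.83  0.34  0.84 -1.58] pos [ 0.5215 -0.2577  0.0946] rot [ 9.974e-01 -7.140e-02 -2.000e-04 -3.000e-04] F [-0.2  0.4 -0.6] T [ 0.05  0.1  -0.04] w 0.0827 0.0
[ 0.00016152 -0.00032138 -0.00236339]
neck top 2172 [0.1465 0.1772 0.1782 0.1786] ((0.5274384617805481, -0.25842127203941345), 0.02210846170783043)
neck top 2 [0.1758 0.1761 0.1762 0.1762] ((0.4958427846431732, -0.2597666382789612), 0.0019159121438860893)Traceback (most recent call last):
  File "<stdin>", line 5, in <module>
  File "h.py", line 30, in collar
    a=k[(k[:,2]>.14)&(k[:,2]<.18)]; print("neck top",len(a),np.percentile(a[:,2],[50,80,90,95]).round(4),cv2.minEnclosingCircle(a[:,:2].astype(np.float32)))
                                                            ~~~~~~~~~~~~~^^^^^^^^^^^^^^^^^^^^^^
    return _quantile_unchecked(
        a, q, axis, out, overwrite_input, method, keepdims, weights)
    return _ureduce(a,
                    func=_quantile_ureduce_func,
    ...<5 lines>...
                    overwrite_input=overwrite_input,
                    method=method)
    r = func(a, **kwargs)
    result = _quantile(arr,
                       quantiles=q,
    ...<2 lines>...
                       out=out,
                       weights=wgt)
    slices_having_nans = np.isnan(arr[-1, ...])
                                  ~~~^^^^^^^^^
IndexError: index -1 is out of bounds for axis 0 with size 0
```

The neck top is at about 0.147 m, so the rim is at the gasket. I'll close and test-turn.

Call:
send_rows --pt "0 0 0 0 0 -0.0015 0.6" --pt "0 0 0 0 0 0 0.4" --pt "0 0 0 0 0 0 0.4" --pt "0 0 0 0 0 0 0.4" --pt "0 0 0 0 0 0 0.4"

```text
t: 21.95
ee_pos: [0.5218, -0.2573, 0.0965]
eef_rot: [0.997, -0.073, 0.0, -0.0]
contact_force: [0.4, 0.9, 0.4]
width: 0.0555
finger_force: 30.0
```

Call:
send_rows --pt "0 0 0 0 0 0 0.4" --pt "0 0 0 0 0 0 0.4" --pt "0 0 0 0 0 0 0.4" --pt "0 0 0.04 0 0 0 0.4" --pt "0 0 0.04 0 0 0 0.4"

```text
t: 22.37
ee_pos: [0.5215, -0.2571, 0.0965]
eef_rot: [0.994, -0.112, -0.0, 0.0]
contact_force: [-1.6, 1.4, 2.7]
width: 0.0559
finger_force: 30.0
```

```bash
python3 - <<'E'
from h import *
from workcell import arm
fmt(arm.state())
E
```

```text
t 22.37 q [ 0.77  0.55 -0.47  1.83  0.33  0.84 -1.65] pos [ 0.5215 -0.2571  0.0965] rot [ 9.937e-01 -1.120e-01 -3.000e-04  1.000e-04] F [-1.6  1.4  2.7] T [0.37 0.36 1.31] w 0.0559 30.0
```

Call:
send_rows --pt "0 0 0.04 0 0 0 0.4" --pt "0 0 0.04 0 0 0 0.4" --pt "0 0 0.04 0 0 0 0.4" --pt "0 0 0.04 0 0 0 0.4" --pt "0 0 0.04 0 0 0 0.4"

```text
t: 22.78
ee_pos: [0.522, -0.2571, 0.0966]
eef_rot: [0.978, -0.21, 0.0, 0.0]
contact_force: [-1.5, 1.0, 2.4]
width: 0.0557
finger_force: 30.0
```

```bash
python3 - <<'E'
from h import *
from workcell import arm
fmt(arm.state())
E
```

```text
t 22.78 q [ 0.74  0.54 -0.42  1.83  0.29  0.83 -1.82] pos [ 0.522  -0.2571  0.0966] rot [ 9.776e-01 -2.105e-01  1.000e-04  2.000e-04] F [-1.5  1.   2.4] T [0.38 0.27 1.11] w 0.0557 30.0
```

Torque is 1.1 to 1.3 N m with the fingers slipping, so the collar is home and tight. I'll release and withdraw straight up.

Call:
send_rows --pt "0 0 0 0 0 0 0.7" --pt "0 0 0 0 0 0 1" --pt "0 0 0 0 0 0 1" --pt "0 0 0 0 0 0 1" --pt "0 0 0 0 0 0 1"

```text
t: 23.2
ee_pos: [0.5215, -0.258, 0.0963]
eef_rot: [0.977, -0.212, -0.0, 0.0]
contact_force: [0.2, -0.3, 1.2]
width: 0.0843
finger_force: 0.0
```

Call:
send_rows --pt "0 0 0 0 0 0 1" --pt "0 0 0 0 0 -0.015 1" --pt "0 0 0 0 0 -0.025 1" --pt "0 0 0 0 0 -0.03 1" --pt "0 0 0 0 0 -0.03 1"

```text
t: 23.62
ee_pos: [0.521, -0.2574, 0.197]
eef_rot: [0.977, -0.211, -0.001, -0.0]
contact_force: [0.7, -1.2, 0.4]
width: 0.0918
finger_force: 0.0
```

Call:
send_rows --pt "0 0 0 -0.01 0 -0.03 1" --pt "0 0 0 -0.02 0 -0.02 1" --pt "0 0 0 -0.02 0 0 1" --pt "0 0 0 -0.01 0 0 1" --pt "0 0 0 0 0 0 1"

```text
t: 24.03
ee_pos: [0.4651, -0.2323, 0.2464]
eef_rot: [0.977, -0.212, -0.001, 0.0]
contact_force: [-0.6, 0.3, -0.1]
width: 0.0921
finger_force: 0.0
```

```bash
python3 - <<'E'
from h import *
from workcell import arm
c,s=wrist(arm,"w7"); fmt(s)
d=arm.capture("side")
cv2.imwrite("pics/m7.png",np.hstack([cv2.resize(c["img"],(400,300))[...,::-1],cv2.resize(d["img"],(400,300))[...,::-1]]))
for x in(c,d): collar(cloud(x))
E
```

```text
t 24.03 q [ 0.84  0.25 -0.5   1.85  0.14  1.07 -1.71] pos [ 0.4651 -0.2323  0.2464] rot [ 9.774e-01 -2.115e-01 -7.000e-04  5.000e-04] F [-0.6  0.3 -0.1] T [ 0.04  0.08 -0.02] w 0.0921 0.0
neck top 896 [0.1464 0.1474 0.1479 0.1482] ((0.5217437744140625, -0.2576758861541748), 0.019070861861109734)
neck top 101 [0.1433 0.145  0.1454 0.1458] ((0.5213789939880371, -0.2553483247756958), 0.02028776705265045)
```

View pics/m7.png

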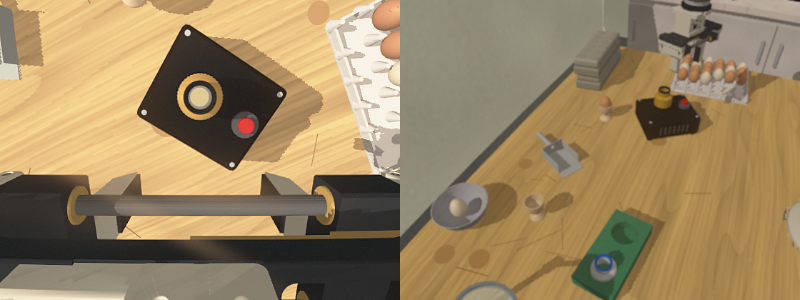

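The collar sits upright on the lamp (left image, about (200,97)) with its neck top at 0.147 m. The spare, both egg cups and the scoop are where they were, and the gripper is clear.

```bash
python3 -c "
from workcell import arm
print(arm.job_done())"
```

```text
the job is handed in; nothing more can be done
None
```

The brass collar is screwed home and tight on the lamp's gasket; the job was handed in with the arm clear, about 24 s on the clock, and the spare, egg cups and scoop look undisturbed in the last picture.

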